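# Scrap the worn pin and rack the new one

### The arm

A 7-joint arm with a two-finger parallel gripper is mounted at the origin on the work surface. World frame = base frame: x ahead of the robot, y to its left, z up, the work surface at z = 0. Lengths are in m, angles in rad, forces in N, time in s.
With the tool pointing down it reaches from about 0.425 to 0.925 m from the base axis. Payload 6.8 kg.
Tool frame: the origin (TCP) lies midway between the tips of the shut fingers; the grasp point (between the pads) lies 19 mm behind it; z points along the fingers, y is the direction in which the jaws open and shut (so a half turn about z gives the same grasp; the last joint's range is limited). The gripper opens to 88 mm and grips with 3 to 60 N. Pads are 20 mm wide; open, the fingers measure 115 mm over their backs; the gripper's body (75 mm by 178 mm) begins 61 mm behind the grasp point.
Start: joints at [-0.108, 0.477, 0.022, 1.555, -0.011, 1.109, -0.083], TCP at [0.675, 0, 0.223] pointing down, gripper open.
Joint ranges: [-2.96, 2.96], [-0.34, 2.1], [-1.41, 1.46], [0.24, 2.44], [-1.37, 4.51], [0.17, 1.92], [-2.96, 2.96]. Speed limits (rad/s): [2.39, 2.39, 3.14, 3.14, 3.14, 3.14, 3.14].

### API

Orientations are given as a rotation vector (axis times angle).
In Python, from station import manip, viewer, boxes_of gives the robot as it stands.
- The arm moves only by the tool send_rows, never from a script. Its argument "motion" is a list of rows, each a list of 2 entries, a list of its own where there are three numbers: the shift along the world's x, y, z in mm, then the turn, a rotation vector about the world's x, y, z in rad. A call has 1 to 5 rows; each row is the pose to reach, as a shift and turn from the pose commanded when the call began; what a row does not reach only later rows make up. A row lasts 1/10 s, in which the tool goes at most 50 mm and 8.59 degrees, less where a joint would pass 70% of its speed; a pose out of reach is approached as far as the arm can. A call with a gripper value outside its range is refused whole. "jaw" is the opening, from 0 (shut) to 1 (fully open), set as the call begins (left out, the last holds). The fingers move at their own pace and stop on an object; "squeeze" is the grip in N (left out, the last holds). Time passes only in rows, so rows that repeat a pose let the fingers close. It gives the time, the measured TCP pose, the force and the opening at its end, in the units of the state.
- manip.get_state(): the state, without advancing time (a new reading comes with each control period).
- viewer.snapshot(name): name is "scene" or "side" or "wrist"; returns (picture, depth): 384x512x3 uint8, blue, green, red; 384x512 float32, m along the optical axis (not along the pixel's ray), 0 where there is no reading.
- viewer.camera_model(name): a dict with "fx", "fy", "cx", "cy" (pixels), "cam_to_world" (4x4, takes a point from camera to world coordinates). Camera axes: x right, y up, looking along -z (the intrinsics and any distortion apply to the point x, -y, -z); pixel columns grow to the right and rows downward; lengths in m; the calibration is good to about 2 mm. A picture is of the moment at which its call begins: read the wrist's pose just before it. camera_model takes no time and is no camera call; for the wrist camera it gives the pose at the moment of the call.
- manip.job_done(): hands the job in, once; it reports no verdict.
Trained networks look in the newest picture that a camera, given by its name, has taken for a name from the list of things; names that differ only in an ending like _2 or _b are one class to them, and where a whole thing is asked for, a point or a joint stands for the part that bears it (a point fixed in the world has none). Each returns a list of dicts, best first, with "confidence" (0 to 1); they miss things now and then, are a little off and sometimes report something else, mostly with a low value. They report only what shows in the picture. A call takes as long as a camera call. They do not tell look-alikes from the thing itself.
- boxes_of(camera, target): "rect" ([left, top, right, bottom] in pixels, round what is visible of it).
The state is a dict: "time": time; "qpos": joint angles; "joint_velocities": joint speeds; "tau": joint torques, N m; "tool_pos": TCP position; "tool_rot": TCP orientation; "contact_force": force on the tool from outside, world axes, zero at the start; "wrist_torque": the same for the moment, N m; "grip_width": finger opening in m.
Only numpy, scipy, OpenCV 4.12 (cv2) and the standard library are available. Lean on these libraries where they do the work, as an engineer would, in place of code of your own. Each camera call takes 0.05 s, during which the arm holds its last target. There are 200 camera calls.

### The job

Take the worn pin with the red bands out of the inspection rack and drop it into the yellow scrap basket, so that it lies wholly inside below the rim. Then lay the new pin from the blue mat in the groove that has become free, centred on its two saddles; set it down, do not let it fall in. Leave the two good pins and everything else on the bench where they are.

Things in the scene. Friction and masses are not known exactly. Their poses are not given: they have to be found in the camera images.
- worn_mid (a point): The worn pin: hollow steel pin, a cylinder 26 mm in diameter, 120 mm long, about 0.25 kg. Dark, with a 24 mm wide red paint band near each end. It starts in one of the three grooves of the rack. Point at its centre (on its axis, half-way along); x axis along the pin.
- new_mid (a point): The new pin: hollow steel pin, a cylinder 26 mm in diameter, 120 mm long, about 0.25 kg. Bright steel, no paint. It starts on the blue mat along the mat's x axis, its axis 23 mm above the table, on two low black rubber saddles (at x = -47 and +47 mm, 12 mm wide, 43 mm across, 17 mm high); its middle 80 mm is free. Point at its centre (on its axis, half-way along); x axis along the pin.
- good_a_mid (a point): A good pin that stays in the rack: hollow steel pin, a cylinder 26 mm in diameter, 120 mm long, about 0.25 kg. Bright steel without paint. Point at its centre (on its axis, half-way along); x axis along the pin.
- good_b_mid (a point): The second good pin that stays in the rack, just like the other. Point at its centre (on its axis, half-way along); x axis along the pin.
- rack: Rack, fixed: green base 110 x 165 x 10 mm (x, y, z), three grooves along x at y = -56, 0, +56 mm. Each is two aluminium V saddles (10 mm thick, 45 degree faces, 41 mm wide at the mouth, tips 77 mm high) at x = -42 and +42 mm, with 74 mm free between them down to the base. A seated pin's axis is 75 mm above the table, its middle at x = 0. Origin: centre of the underside, on the table; z up.
- basket: Scrap basket of yellow wire, sheet-steel bottom, fixed: inside 152 mm (x) by 102 mm (y), bottom 4 mm and rim 95 mm above the table, wires 4 to 6 mm thick. A pin fits in only along x. An old bearing race (40 mm across, 12 mm high) and a copper stub (22 mm across, 18 mm high) lie in it and may shift. Origin: centre of the underside, on the table; z up.
- mat: Blue rubber parts mat, fixed, 140 x 150 x 4 mm (x, y, z). The new pin lies across its centre along x. Origin at the centre of its underside; z up.
- bearing: Bystander: small ball bearing lying flat on the mat about 58 mm to the +y side of the new pin's axis (anywhere along it), 32 mm across, 12 mm high. Origin at the centre of its underside.
- bush: Bystander: upright brass bush on the mat about 58 mm to the -y side of the new pin's axis, 26 mm across, 22 mm high. Origin at the centre of its underside.
- spray: Bystander: green spray can with a yellow band and white cap, 48 mm across, 190 mm high, in one of the two gaps between rack, basket and mat. Origin at the centre of its underside.
- jar: Bystander: orange jar with a black cap, 44 mm across, 100 mm high, behind the work area. Origin at the centre of its underside.
- gauge: Bystander: dial gauge stand in the other gap: blue base 50 x 50 x 50 mm, thin steel column to 250 mm high, dial (48 mm across) 50 mm out along its x axis at a height of 225 mm. Origin at the centre of its underside.
- wrench: Bystander: steel wrench 180 mm long lying flat behind the work area, along its own x axis. Origin at its middle, on the table.
There are look-alikes about, which are no part of the job. What is shaped like the bearing but purple or turquoise is not meant.

How it is judged:
On the way, in this order (a step that is already met when the one before it is completed fails the run):
1. the worn pin lies in the scrap basket below its rim, let go, while the new pin is not yet in the rack (x of worn_mid in the frame of basket between -0.04 and 0.04 m and y of worn_mid in the frame of basket between -0.045 and 0.045 m and z of worn_mid in the frame of basket between 0.01 and 0.06 m and angle between worn_mid's own x axis and vertical between 1.1 and 2.04 rad and contact force between the fingers and worn below 0.1 N and linear speed of worn below 0.02 m/s and not (x of new_mid in the frame of rack between -0.015 and 0.015 m and z of new_mid in the frame of rack between 0.071 and 0.079 m and angle between the x axis of new_mid and the x axis of rack, either way round below 0.08 rad and (y of new_mid in the frame of rack between -0.061 and -0.051 m or y of new_mid in the frame of rack between -0.005 and 0.005 m or y of new_mid in the frame of rack between 0.051 and 0.061 m))), for 0.2 s.
2. the new pin rests in the free groove of the rack (x of new_mid in the frame of rack between -0.015 and 0.015 m and z of new_mid in the frame of rack between 0.071 and 0.079 m and angle between the x axis of new_mid and the x axis of rack, either way round below 0.08 rad and (y of new_mid in the frame of rack between -0.061 and -0.051 m or y of new_mid in the frame of rack between -0.005 and 0.005 m or y of new_mid in the frame of rack between 0.051 and 0.061 m)), for 0.2 s.
At the end, for the whole second after the job is handed in: Worn pin in the basket below its rim (centre within 40 mm along x, 45 mm along y, 10 to 60 mm high, lean under 27 degrees); new pin in the free groove (within 15 mm along, 5 mm across, 4 mm in height, 0.08 rad); good pins within 10 mm of their start; both moved pins released, at rest (all of step 2 and x of worn_mid in the frame of basket between -0.04 and 0.04 m and y of worn_mid in the frame of basket between -0.045 and 0.045 m and z of worn_mid in the frame of basket between 0.01 and 0.06 m and angle between worn_mid's own x axis and vertical between 1.1 and 2.04 rad and contact force between the fingers and worn below 0.1 N and contact force between the fingers and new below 0.1 N and linear speed of each of worn, new below 0.02 m/s and distance of each of good_a_mid, good_b_mid from where it was at the start of the episode below 0.01 m); the robot touches nothing.
It fails at once if a good pin in the rack is shifted more than 15 mm (distance of any of good_a_mid, good_b_mid from where it was at the start of the episode above 0.015 m).
It fails at once if the bearing or the bush on the mat is shifted more than 20 mm or tipped (distance of any of bearing, bush from where it was at the start of the episode above 0.02 m or angle between any of bearing, bush's own z axis and vertical above 0.5 rad).
It fails at once if the spray can or the gauge stand is shifted more than 20 mm or tipped (distance of any of spray, gauge from where it was at the start of the episode above 0.02 m or angle between any of spray, gauge's own z axis and vertical above 0.5 rad).
It fails at once if the jar or the wrench is shifted more than 20 mm or tipped (distance of any of jar, wrench from where it was at the start of the episode above 0.02 m or angle between any of jar, wrench's own z axis and vertical above 0.5 rad).
It fails at once if the new pin falls into the rack (it moves faster than 0.5 m/s within 35 mm above its seat) (linear speed of new above 0.5 m/s and z of new_mid in the frame of rack below 0.11 m and x of new_mid in the frame of rack between -0.05 and 0.05 m and y of new_mid in the frame of rack between -0.09 and 0.09 m).
It also fails if it takes over 64 s, if anything falls off the work surface, if the arm or the gripper's body presses on something with over 40 N, if the wrist force passes 120 N, or if a joint passes its speed limit or range.

## Working session

There is one attempt and no reset: what is moved stays moved. The work goes in short steps, Python scripts to look and compute and a tool call to move; the robot and the scene stay as the last step left them, time stands still between calls to the robot, and variables do not carry over. Pictures are saved under pics/ and viewed, on a budget of 10 in all, crops included, one or two more only if the job needs it, and the job is handed in when it is done.

Besides the shell and the picture viewer there is one more tool, called after "Call:" as name([rows], argument=value, ...), one row to a line, values as JSON. send_rows: Moves the arm, as the interface text tells. Its arguments: {"type":"object","properties":{"motion":{"type":"array","items":{"type":"array"}},"jaw":{"type":"number"},"squeeze":{"type":"number"}},"required":["motion"]}

```bash
mkdir -p pics; cat > h.py <<'E'
import numpy as np, cv2
from station import manip, viewer, boxes_of
def cloud(cam):
    m=viewer.camera_model(cam); img,d=viewer.snapshot(cam)
    v,u=np.mgrid[0:d.shape[0],0:d.shape[1]]
    p=np.stack([(u-m['cx'])/m['fx']*d,-(v-m['cy'])/m['fy']*d,-d],-1)
    T=np.array(m['cam_to_world']); w=p@T[:3,:3].T+T[:3,3]; w[d==0]=np.nan
    return img,w
E
python3 - <<'E'
from h import *
print(manip.get_state()); print({k:v for k,v in viewer.camera_model('scene').items()})
for c in ['scene','side']:
    img,w=cloud(c); cv2.imwrite(f'pics/{c}0.png',img); np.save(f'{c}0.npy',w)
    for t in ['worn_mid','new_mid','good_a_mid','rack','basket','mat','bearing','bush','spray','jar','gauge','wrench']:
        for b in boxes_of(c,t)[:3]:
            r=[int(x) for x in b['rect']]; cu,cv_=(r[0]+r[2])//2,(r[1]+r[3])//2
            print(c,t,round(b['confidence'],2),r,np.round(w[min(cv_,383),min(cu,511)],3))
a=cv2.imread('pics/scene0.png');b=cv2.imread('pics/side0.png')
print(manip.get_state()['time'])
E
```

```text
{'time': 0.0, 'qpos': array([-0.10812563,  0.47778718,  0.02234995,  1.55640885, -0.01151204,
        1.10927868, -0.08310461]), 'joint_velocities': array([-9.53814627e-04, -2.67194965e-05,  2.31743849e-03,  1.00735090e-03,
       -1.19459569e-03,  3.80272772e-04,  1.56751121e-03]), 'tau': array([-1.31144458e-03, -5.82851672e+01,  1.53386436e+00, -2.72606850e+01,
       -5.43364382e-02,  1.69422745e-02,  2.21527275e-04]), 'tool_pos': array([6.74422439e-01, 1.22451611e-06, 2.21708563e-01]), 'tool_rot': array([-2.22059611e+00, -2.22065963e+00,  2.07936584e-03]), 'contact_force': array([-1.54098657, -0.70271826,  0.17370781]), 'wrist_torque': array([-0.00300343, -0.02715456,  0.03652023]), 'grip_width': 0.08777637314276227}
{'fx': 435.961964522015, 'fy': 435.961964522015, 'cx': 250.3810202653858, 'cy': 184.95939120889625, 'cam_to_world': array([[-0.77979582, -0.46351088,  0.42080417,  1.12566895],
       [ 0.62590493, -0.5635915 ,  0.53908036,  0.70655978],
       [-0.01270796,  0.68375601,  0.72960004,  1.05317973],
       [ 0.        ,  0.        ,  0.        ,  1.        ]])}
scene w
[... 1022 characters left out ...]
ck 0.97 [145, 153, 204, 193] [0.495 0.34  0.01 ]
side basket 0.8 [202, 179, 268, 231] [0.565 0.064 0.007]
side basket 0.42 [244, 271, 326, 335] [ 0.432 -0.351  0.02 ]
side mat 0.58 [248, 274, 326, 335] [ 0.445 -0.344  0.002]
side bearing 0.71 [266, 278, 279, 286] [ 0.455 -0.271  0.011]
side bush 0.47 [308, 302, 318, 315] [ 0.475 -0.402  0.022]
side bush 0.36 [245, 272, 326, 335] [ 0.432 -0.351  0.02 ]
side spray 0.59 [258, 193, 280, 261] [ 0.504 -0.19   0.111]
side jar 0.6 [250, 144, 262, 174] [0.729 0.18  0.062]
side gauge 0.77 [188, 127, 217, 205] [ 0.606  0.34  -0.001]
side wrench 0.7 [300, 224, 354, 246] [ 0.7   -0.21   0.005]
side wrench 0.18 [143, 155, 201, 191] [0.489 0.344 0.01 ]
1.3
```

View pics/scene0.png

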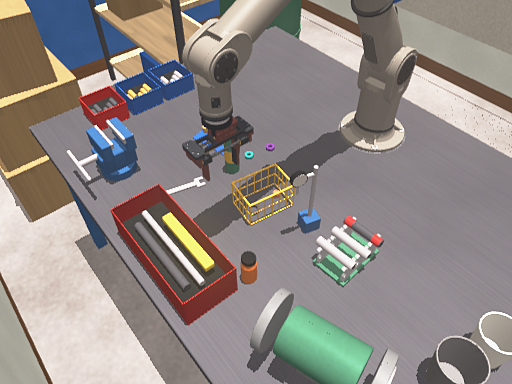

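View pics/side0.png

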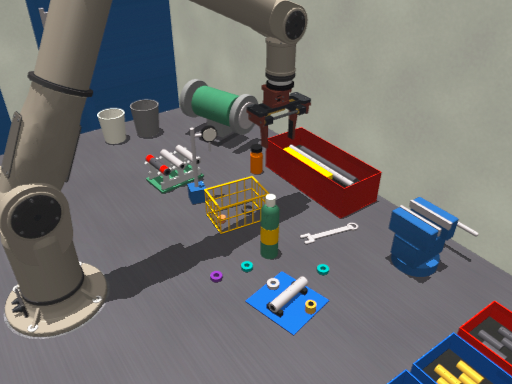

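The scene view shows the rack at about (347,252) with the red-banded worn pin at (363,231) in the groove nearest the robot. The basket is at (264,193) and the gauge at (308,200). The side view shows the new pin on the mat at (288,295), the bearing at (272,283), the bush at (311,307) and the spray can at (270,230). The turquoise and purple rings are look-alikes. Next I measure these from the depth images.

```bash
cat > m.py <<'E'
from h import *
def pts(cams,f):
    out=[]
    for c in cams:
        img=cv2.imread(f'pics/{c}0.png'); w=np.load(f'{c}0.npy'); hsv=cv2.cvtColor(img,cv2.COLOR_BGR2HSV)
        out.append(w[f(hsv[...,0].astype(int),hsv[...,1].astype(int),hsv[...,2].astype(int),w)])
    return out
def rect(n,P):
    for c,p in zip('SC',P):
        if len(p)<8: print(n,c,len(p)); continue
        (x,y),s,a=cv2.minAreaRect(p[:,:2].astype(np.float32)*1000)
        print(n,c,len(p),'ctr',round(x),round(y),'size',np.round(s),'ang',round(a,1),'z',np.round(np.nanpercentile(p[:,2],[2,50,98]),3),'mean',np.round(p.mean(0),3))
near=lambda w,x,y,r:np.hypot(w[...,0]-x,w[...,1]-y)<r
C=['scene','side']
rect('pins',pts(C,lambda h,s,v,w:near(w,.49,.33,.13)&(w[...,2]>.08)&(w[...,2]<.1)))
rect('red',pts(C,lambda h,s,v,w:near(w,.45,.33,.13)&(w[...,2]>.06)&(s>140)&((h<8)|(h>172))))
rect('green',pts(C,lambda h,s,v,w:near(w,.49,.33,.13)&(w[...,2]<.016)&(w[...,2]>.005)&(s>90)&(h>50)&(h<90)))
rect('basket',pts(C,lambda h,s,v,w:near(w,.53,.03,.13)&(w[...,2]>.085)&(w[...,2]<.1)&(s>120)&(h>15)&(h<35)))
rect('mat',pts(C,lambda h,s,v,w:near(w,.44,-.34,.15)&(w[...,2]<.015)&(s>150)&(h>95)&(h<125)))
rect('new',pts(C,lambda h,s,v,w:near(w,.44,-.34,.045)&(w[...,2]>.026)&(w[...,2]<.05)))
rect('bush',pts(C,lambda h,s,v,w:near(w,.475,-.402,.03)&(w[...,2]>.015)))
rect('bearing',pts(C,lambda h,s,v,w:near(w,.452,-.272,.03)&(w[...,2]>.008)&(s<60)))
rect('spray',pts(C,lambda h,s,v,w:near(w,.52,-.17,.07)&(w[...,2]>.03)&(w[...,2]<.19)&(s>80)))
rect('gauge',pts(C,lambda h,s,v,w:near(w,.5,.18,.13)&(w[...,2]>.015)&(w[...,2]<.056)&(s>140)&(h>95)&(h<125)))
rect('dial',pts(C,lambda h,s,v,w:near(w,.5,.16,.2)&(w[...,2]>.15)&(w[...,2]<.26)))
E
python3 m.py
```

```text
pins S 1041 ctr 487 321 size [153. 126.] ang 3.7 z [0.08  0.087 0.092] mean [0.49  0.325 0.087]
pins C 392 ctr 485 321 size [139. 127.] ang 1.8 z [0.08  0.086 0.09 ] mean [0.477 0.32  0.085]
red S 156 ctr 434 320 size [ 22. 114.] ang 4.9 z [0.073 0.087 0.092] mean [0.436 0.323 0.085]
red C 74 ctr 428 320 size [ 22. 119.] ang 4.2 z [0.076 0.086 0.09 ] mean [0.425 0.317 0.085]
green S 402 ctr 488 323 size [163. 107.] ang 3.7 z [0.007 0.011 0.015] mean [0.498 0.326 0.011]
green C 309 ctr 486 316 size [166. 110.] ang 3.9 z [0.005 0.009 0.014] mean [0.464 0.309 0.009]
basket S 265 ctr 540 18 size [112. 162.] ang 82.3 z [0.086 0.095 0.099] mean [0.547 0.018 0.095]
basket C 310 ctr 540 16 size [117. 163.] ang 81.3 z [0.086 0.094 0.097] mean [0.536 0.015 0.093]
mat S 97 ctr 505 -325 size [ 51. 152.] ang 3.8 z [0.001 0.006 0.011] mean [ 0.504 -0.342  0.006]
mat C 1898 ctr 453 -335 size [146. 152.] ang 12.2 z [0.001 0.004 0.008] mean [ 0.443 -0.344  0.004]
new S 0
new C 309 ctr 440 -338 size [90. 25.] ang 11.8 z [0.027 0.034 0.038] mean [ 0.438 -0.341  0.033]
bush S 21 ctr 484 -388 size [12. 2
[... 153 characters left out ...]
 0.024]
bearing S 0
bearing C 100 ctr 452 -276 size [32. 28.] ang 53.0 z [0.009 0.016 0.019] mean [ 0.45  -0.278  0.015]
spray S 106 ctr 538 -165 size [12. 35.] ang 22.7 z [0.045 0.076 0.139] mean [ 0.538 -0.161  0.077]
spray C 786 ctr 515 -178 size [37. 49.] ang 63.0 z [0.033 0.105 0.165] mean [ 0.509 -0.184  0.104]
gauge S 132 ctr 490 172 size [47. 46.] ang 75.4 z [0.048 0.051 0.055] mean [0.492 0.176 0.051]
gauge C 245 ctr 487 168 size [57. 48.] ang 71.1 z [0.017 0.046 0.053] mean [0.481 0.158 0.04 ]
dial S 432 ctr 573 105 size [ 53. 221.] ang 40.8 z [0.16  0.23  0.253] mean [0.53  0.154 0.224]
dial C 408 ctr 567 102 size [ 52. 223.] ang 40.3 z [0.159 0.225 0.251] mean [0.523 0.15  0.219]
```

Call:
send_rows([
  [[0, 0, 45], [0, 0, 0]],
  [[-20, 20, 70], [0, 0, 0]],
  [[-45, 55, 75], [0, 0, 0]],
  [[-75, 90, 75], [0, 0, 0.03]],
  [[-105, 125, 75], [0, 0, 0.066]],
], jaw=0.5, squeeze=30)

```text
time: 1.8
tool_pos: [0.569, 0.1261, 0.2981]
tool_rot: [2.146, 2.294, 0.002]
contact_force: [0.2, 0.8, -0.4]
grip_width: 0.0513
```

Call:
send_rows([
  [[-30, 40, 0], [0, 0, 0]],
  [[-60, 80, 0], [0, 0, 0]],
  [[-90, 120, 0], [0, 0, 0]],
  [[-120, 160, 0], [0, 0, 0]],
  [[-138, 192, 0], [0, 0, 0]],
])

```text
time: 2.3
tool_pos: [0.4293, 0.3195, 0.2981]
tool_rot: [-2.143, -2.296, -0.001]
contact_force: [0.5, 0.3, -0.3]
grip_width: 0.0439
```

```bash
cat > wl.py <<'E'
import sys
from h import *
n=sys.argv[1]
s=manip.get_state(); print(s['time'],np.round(s['tool_pos'],4),np.round(s['tool_rot'],3),np.round(s['contact_force'],1),s['grip_width'])
m=viewer.camera_model('wrist'); img,w=cloud('wrist'); cv2.imwrite(f'pics/{n}.png',img); np.save(f'{n}.npy',w); print(np.round(m['cam_to_world'],3))
E
python3 wl.py w1
```

```text
2.3 [0.4293 0.3195 0.2981] [-2.143e+00 -2.296e+00 -1.000e-03] [ 0.5  0.3 -0.3] 0.043884401028013775
[[ 0.998 -0.067 -0.019  0.425]
 [ 0.069  0.961  0.269  0.393]
 [ 0.    -0.269  0.963  0.46 ]
 [ 0.     0.     0.     1.   ]]
```

View pics/w1.png

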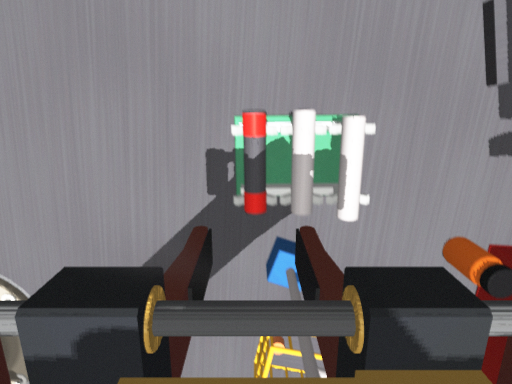

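The wrist view shows the worn pin, red bands on a dark body, at (255,162) in the left groove. The good pins are at (303,162) and (351,168), and the column of the gauge is at (290,290). I measure the worn pin from this depth image.

```bash
cat > pin.py <<'E'
import sys
from h import *
# n x y zlo : fit pin from cloud
def fit(n,cx,cy,zax,rad=.075,half=.03,ang=None):
    w=np.load(n+'.npy'); p=w[np.isfinite(w[...,0])]
    p=p[(np.hypot(p[:,0]-cx,p[:,1]-cy)<rad)&(p[:,2]>zax+.004)&(p[:,2]<zax+.02)]
    if ang is not None:
        d=np.array([np.cos(ang),np.sin(ang)]); q=(p[:,:2]-[cx,cy]); p=p[abs(q@[-d[1],d[0]])<half]
    (x,y),s,a=cv2.minAreaRect((p[:,:2]*1000).astype(np.float32))
    if s[0]<s[1]: a+=90
    print(n,len(p),'ctr',round(x,1),round(y,1),'size',np.round(s,1),'axis deg',round(a,1),'ztop',round(np.percentile(p[:,2],95),4))
E
python3 - <<'E'
from pin import *
for x in (.431,.487,.543): fit('w1',x,.32+(x-.487)*.066,.075,ang=np.deg2rad(93.8),half=.02)
w=np.load('w1.npy');img=cv2.imread('pics/w1.png').astype(int)
p=w[(img[...,2]>150)&(img[...,1]<60)&(w[...,2]<.1)&(w[...,2]>.07)]; p=p[abs(p[:,0]-.43)<.03]
print(len(p),cv2.minAreaRect((p[:,:2]*1000).astype(np.float32)))
E
```

```text
w1 2214 ctr 432.4 321.8 size [ 25.2 120. ] axis deg 94.3 ztop 0.0887
w1 2191 ctr 488.0 326.4 size [ 24.7 120.2] axis deg 94.7 ztop 0.0883
w1 2175 ctr 544.4 324.1 size [ 25.  119.8] axis deg 94.8 ztop 0.0883
507 ((431.48516845703125, 322.6727600097656), (24.406005859375, 113.20320129394531), 4.750795364379883)
```

Call:
send_rows([
  [[3, 2, -45], [0, 0, 0.01]],
  [[3, 2, -95], [0, 0, 0.01]],
  [[3, 2, -145], [0, 0, 0.01]],
  [[3, 2, -190], [0, 0, 0.01]],
  [[3, 2, -220], [0, 0, 0.01]],
])

```text
time: 2.85
tool_pos: [0.434, 0.3177, 0.0748]
tool_rot: [-2.135, -2.304, 0.005]
contact_force: [0.0, 1.0, 0.1]
grip_width: 0.0438
```

```bash
python3 - <<'E'
from h import *
w=np.load('w1.npy');hsv=cv2.cvtColor(cv2.imread('pics/w1.png'),cv2.COLOR_BGR2HSV).astype(int)
h,s,v=[hsv[...,i] for i in range(3)]
p=w[(h>50)&(h<90)&(s>90)&(w[...,2]<.016)&(w[...,2]>.004)]; p=p[np.hypot(p[:,0]-.488,p[:,1]-.322)<.12]
print('green',len(p),cv2.minAreaRect((p[:,:2]*1000).astype(np.float32)))
# saddles: outermost saddle tips, points z .055-.079 outside pins
q=w[(w[...,2]>.06)&(w[...,2]<.0785)&(s<60)]; q=q[np.hypot(q[:,0]-.488,q[:,1]-.322)<.12]
a=np.deg2rad(4.5); u=(q[:,0]-.488)*np.cos(a)+(q[:,1]-.322)*np.sin(a); t=-(q[:,0]-.488)*np.sin(a)+(q[:,1]-.322)*np.cos(a)
for lo,hi in((-.09,-.072),(-.04,-.016),(.016,.04),(.072,.09)):
    k=(u>lo)&(u<hi); print(lo,np.histogram(t[k]*1000,bins=np.arange(-60,61,5))[0])
for c in ('scene','side'):
    w=np.load(c+'0.npy').reshape(-1,3); k=(w[:,2]>.2)&(w[:,2]<.25)&(w[:,0]<.6)&(abs(w[:,1]-.15)<.12); print(c,k.sum(),np.percentile(w[k],[2,50,98],axis=0).round(3).tolist())
E
```

```text
green 2908 ((476.1127014160156, 325.1274719238281), (140.96063232421875, 104.09203338623047), 5.049380302429199)
-0.09 [ 0  0  7 27 36  0  0  0  0  0  0  0  0  0  0  0  0  0  0 16 32 28  0  0]
-0.04 [ 0  0 13 70 83  0  0  0  0  0  0  0  0  0  0  0  0  0  0 28 86 54  0  0]
0.016 [ 0  0 14 68 85  0  0  0  0  0  0  0  0  0  0  0  0  0  0 35 73 60  0  0]
0.072 [ 0  0  4 38 44  0  0  0  0  0  0  0  0  0  0  0  0  0  0 14 43 27  0  0]
scene 911 [[-0.619, 0.032, 0.201], [0.039, 0.069, 0.227], [0.558, 0.175, 0.249]]
side 302 [[0.484, 0.143, 0.204], [0.526, 0.154, 0.228], [0.555, 0.171, 0.249]]
```

Call:
send_rows([
  [[0, 0, -12], [0, 0, 0]],
  [[0, 0, -22], [0, 0, 0]],
  [[0, 0, -22], [0, 0, 0]],
])

```text
time: 3.15
tool_pos: [0.4353, 0.3191, 0.0557]
tool_rot: [2.136, 2.304, -0.0]
contact_force: [0.3, -0.3, 0.5]
grip_width: 0.0439
```

Call:
send_rows([
  [[0, 0, 0], [0, 0, 0]],
  [[0, 0, 0], [0, 0, 0]],
  [[0, 0, 0], [0, 0, 0]],
  [[0, 0, 0], [0, 0, 0]],
], jaw=0.0, squeeze=35)

```text
time: 3.55
tool_pos: [0.4316, 0.3194, 0.0566]
tool_rot: [-2.132, -2.304, 0.006]
contact_force: [-10.8, -1.3, 9.4]
grip_width: 0.0251
```

Call:
send_rows([
  [[0, 0, 15], [0, 0, 0]],
  [[0, 0, 60], [0, 0, 0]],
  [[0, 0, 110], [0, 0, 0]],
  [[0, 0, 160], [0, 0, 0]],
  [[0, 0, 205], [0, 0, 0]],
])

```text
time: 4.05
tool_pos: [0.4349, 0.3189, 0.2642]
tool_rot: [2.135, 2.304, 0.004]
contact_force: [1.0, -0.1, -2.8]
grip_width: 0.0255
```

Call:
send_rows([
  [[0, -20, 40], [0, 0, -0.12]],
  [[15, -50, 50], [0, 0, -0.26]],
  [[30, -85, 50], [0, 0, -0.4]],
  [[45, -120, 50], [0, 0, -0.54]],
  [[60, -155, 50], [0, 0, -0.68]],
])

```text
time: 4.55
tool_pos: [0.4951, 0.1625, 0.3118]
tool_rot: [2.786, 1.453, 0.003]
contact_force: [1.8, -0.3, -1.8]
grip_width: 0.0252
```

```bash
python3 - <<'E'
from h import *
s=manip.get_state();print(s)
E
```

```text
{'time': 4.55, 'qpos': array([-0.42308819,  0.14542295, -0.01542939,  1.80626753,  0.0023599 ,
        1.18818376, -1.04868969]), 'joint_velocities': array([ 0.36756207,  0.02392563,  0.41491175, -0.02103803, -0.06513481,
       -0.00260945, -0.593896  ]), 'tau': array([-2.38154434e+00, -4.09234893e+01, -7.99271353e-01, -2.89843547e+01,
        3.44255799e-02,  1.07208292e-01,  7.94729814e-01]), 'tool_pos': array([0.49513561, 0.16248682, 0.31177374]), 'tool_rot': array([2.78558019e+00, 1.45257376e+00, 2.72822938e-03]), 'contact_force': array([ 1.79028137, -0.28055451, -1.78658244]), 'wrist_torque': array([-0.0412322 ,  0.02530705, -0.04732444]), 'grip_width': 0.025153103529280373}
```

Call:
send_rows([
  [[10, -30, 0], [0, 0, -0.14]],
  [[20, -60, 0], [0, 0, -0.28]],
  [[30, -90, 0], [0, 0, -0.42]],
  [[38, -120, 0], [0, 0, -0.56]],
  [[45, -145, 0], [0, 0, -0.7]],
])

```text
time: 5.05
tool_pos: [0.54, 0.017, 0.3115]
tool_rot: [3.115, 0.407, 0.002]
contact_force: [0.3, 0.6, -2.5]
grip_width: 0.025
```

Call:
send_rows([
  [[0, -4, 0], [0, 0, -0.14]],
  [[0, -4, 0], [0, 0, -0.28]],
  [[0, -4, -15], [0, 0, -0.4]],
  [[0, -4, -30], [0, 0, -0.407]],
  [[0, -4, -30], [0, 0, -0.407]],
])

```text
time: 5.55
tool_pos: [0.5384, 0.015, 0.2795]
tool_rot: [3.134, -0.219, -0.005]
contact_force: [0.7, -0.0, -2.7]
grip_width: 0.0254
```

```bash
python3 wl.py w2; python3 - <<'E'
from h import *
img,w=cloud('scene'); np.save('sc2.npy',w); cv2.imwrite('pics/sc2.png',cv2.resize(img[100:260,180:400],None,fx=2,fy=2))
a=cv2.imread('pics/w2.png'); b=cv2.resize(img[110:260,190:390],(400,300)); b=cv2.copyMakeBorder(b,0,384-300,0,0,cv2.BORDER_CONSTANT)
cv2.imwrite('pics/w2b.png',np.hstack([cv2.resize(a,(400,300)),b[:300]]))
w=np.load('w2.npy');h,s,v=cv2.split(cv2.cvtColor(a,cv2.COLOR_BGR2HSV))
k=(h>15)&(h<35)&(s>120)&(w[...,2]>.085)&(w[...,2]<.105); p=w[k]; p=p[np.hypot(p[:,0]-.54,p[:,1]-.017)<.13]
print(len(p),cv2.minAreaRect((p[:,:2]*1000).astype(np.float32)))
E
```

```text
5.55 [0.5384 0.015  0.2795] [ 3.134 -0.219 -0.005] [ 0.7 -0.  -2.7] 0.025389717100072026
[[-0.139  0.953  0.27   0.613]
 [-0.99  -0.134 -0.038  0.005]
 [ 0.    -0.273  0.962  0.441]
 [ 0.     0.     0.     1.   ]]
2274 ((542.72509765625, 17.884197235107422), (112.13736724853516, 160.0384063720703), 82.05035400390625)
```

View pics/w2b.png

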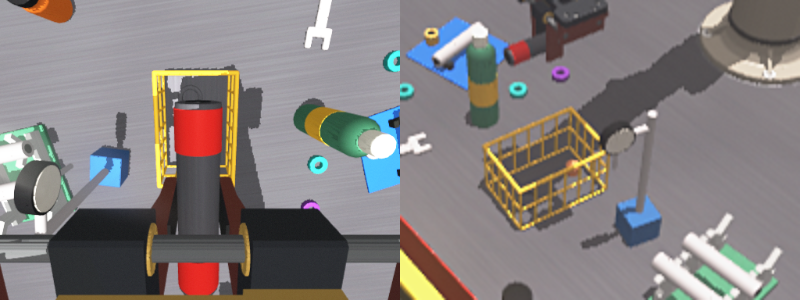

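The pin hangs aligned over the basket, whose rim spans (152..240, 70..187) in the left panel. The dial, at (38,188), is close to the gripper's left side, so I check that clearance before going down.

```bash
python3 - <<'E'
import numpy as np
for f in ('w2','side0','scene0','sc2'):
    w=np.load(f+'.npy').reshape(-1,3); k=(w[:,2]>.195)&(w[:,2]<.255)&(w[:,0]>.45)&(w[:,0]<.62)&(w[:,1]>.07)&(w[:,1]<.2); p=w[k]
    if k.sum(): print(f,k.sum(),np.percentile(p,[1,50,99],axis=0).round(3).tolist())
    w_=p[p[:,0]>.515]
    if len(w_): print('  dial',w_.min(0).round(3),w_.max(0).round(3))
E
```

```text
w2 4254 [[0.49, 0.145, 0.198], [0.539, 0.154, 0.233], [0.563, 0.171, 0.25]]
  dial [0.515 0.144 0.2  ] [0.564 0.17  0.251]
side0 315 [[0.483, 0.142, 0.197], [0.526, 0.155, 0.228], [0.557, 0.173, 0.25]]
  dial [0.515 0.142 0.196] [0.56  0.172 0.25 ]
scene0 339 [[0.485, 0.146, 0.197], [0.533, 0.165, 0.232], [0.56, 0.176, 0.252]]
  dial [0.516 0.141 0.195] [0.562 0.172 0.253]
sc2 339 [[0.484, 0.146, 0.197], [0.532, 0.165, 0.232], [0.559, 0.177, 0.253]]
  dial [0.516 0.142 0.195] [0.561 0.171 0.253]
```

Call:
send_rows([
  [[4, 2, -40], [0, 0, 0]],
  [[4, 2, -85], [0, 0, 0]],
  [[4, 2, -125], [0, 0, 0]],
  [[4, 2, -160], [0, 0, 0]],
  [[4, 2, -180], [0, 0, 0]],
])

```text
time: 6.15
tool_pos: [0.5434, 0.0171, 0.0991]
tool_rot: [3.134, -0.219, -0.003]
contact_force: [0.5, -0.6, -2.0]
grip_width: 0.0251
```

Call:
send_rows([
  [[0, 0, -20], [0, 0, 0]],
  [[0, 0, -40], [0, 0, 0]],
  [[0, 0, -55], [0, 0, 0]],
  [[0, 0, -66], [0, 0, 0]],
  [[0, 0, -66], [0, 0, 0]],
])

```text
time: 6.65
tool_pos: [0.5439, 0.0172, 0.0342]
tool_rot: [3.134, -0.219, -0.001]
contact_force: [-0.7, -0.3, -2.5]
grip_width: 0.0251
```

Now I let go, opening to 40 mm, and then go up.

Call:
send_rows([
  [[0, 0, 0], [0, 0, 0]],
  [[0, 0, 0], [0, 0, 0]],
  [[0, 0, 0], [0, 0, 0]],
  [[0, 0, 0], [0, 0, 0]],
], jaw=0.48)

```text
time: 7.05
tool_pos: [0.5446, 0.0171, 0.0354]
tool_rot: [-3.134, 0.22, -0.002]
contact_force: [0.1, -0.9, -0.5]
grip_width: 0.0421
```

Call:
send_rows([
  [[0, 0, 30], [0, 0, 0]],
  [[0, 0, 75], [0, 0, 0]],
  [[0, 0, 125], [0, 0, 0]],
  [[0, 0, 175], [0, 0, 0]],
  [[0, 0, 225], [0, 0, 0]],
])

```text
time: 7.55
tool_pos: [0.5436, 0.0168, 0.2622]
tool_rot: [-3.134, 0.22, -0.001]
contact_force: [1.4, -0.0, -0.3]
grip_width: 0.0423
```

```bash
python3 wl.py w3; python3 - <<'E'
from h import *
a=cv2.imread('pics/w3.png'); img,w2=cloud('side'); cv2.imwrite('pics/s3.png',np.hstack([cv2.resize(a,(400,300)),cv2.resize(img[160:340,150:390],(400,300))]))
w=np.load('w3.npy'); d=np.array([np.cos(-.14),np.sin(-.14)]); n=np.array([-d[1],d[0]])
q=w[...,:2]-[.5427,.0179]; 
k=(abs(q@d)<.07)&(abs(q@n)<.045)&(w[...,2]>.02)&(w[...,2]<.08)
print(k.sum(),np.percentile((q@d)[k],[2,50,98]),np.percentile((q@n)[k],[2,50,98]),np.percentile(w[...,2][k],[2,50,98]))
E
```

```text
7.55 [0.5436 0.0168 0.2622] [-3.134e+00  2.200e-01 -1.000e-03] [ 1.4 -0.  -0.3] 0.04230162434716698
[[-0.139  0.954  0.267  0.618]
 [-0.99  -0.134 -0.038  0.007]
 [-0.    -0.27   0.963  0.424]
 [ 0.     0.     0.     1.   ]]
2284 [-0.0510088   0.00838291  0.06303559] [-1.30027272e-02  1.86786948e-05  1.20038652e-02] [0.03318376 0.04242206 0.04828565]
```

View pics/s3.png

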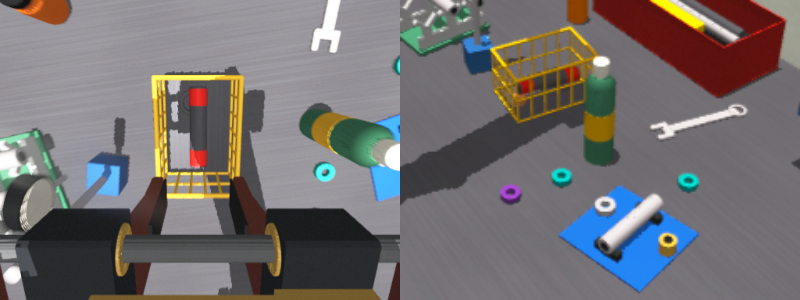

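The worn pin lies flat in the basket at (198,127) in the left panel, below the rim. The right panel shows the spray can, bearing and bush undisturbed. I go on to the mat.

Call:
send_rows([
  [[-10, -45, 0], [0, 0, 0.07]],
  [[-22, -93, 0], [0, 0, 0.14]],
  [[-35, -140, 0], [0, 0, 0.21]],
  [[-48, -187, 0], [0, 0, 0.28]],
  [[-60, -234, 0], [0, 0, 0.35]],
])

```text
time: 8.15
tool_pos: [0.4828, -0.2186, 0.2594]
tool_rot: [-3.124, -0.334, -0.0]
contact_force: [1.1, -0.3, -1.5]
grip_width: 0.0424
```

Call:
send_rows([
  [[-12, -45, 0], [0, 0, 0]],
  [[-25, -85, 0], [0, 0, 0]],
  [[-37, -118, 0], [0, 0, 0]],
  [[-37, -118, 0], [0, 0, 0]],
])

```text
time: 8.55
tool_pos: [0.4435, -0.3403, 0.2594]
tool_rot: [3.124, 0.315, -0.002]
contact_force: [-0.3, -0.3, -0.6]
grip_width: 0.042
```

```bash
python3 wl.py w4; python3 - <<'E'
from pin import *
fit('w4',.45,-.337,.023,ang=np.deg2rad(12),half=.025,rad=.09)
w=np.load('w4.npy'); k=(w[...,2]>.005)&(w[...,2]<.06)
h,s,v=cv2.split(cv2.cvtColor(cv2.imread('pics/w4.png'),cv2.COLOR_BGR2HSV))
p=w[(h>95)&(h<125)&(s>150)&(w[...,2]<.015)]; p=p[np.hypot(p[:,0]-.45,p[:,1]+.337)<.13]; print('mat',cv2.minAreaRect((p[:,:2]*1000).astype(np.float32)))
for c,t in (('wrist','bearing'),('wrist','bush'),('wrist','new_mid')):
    for b in boxes_of(c,t)[:3]:
        r=[int(x) for x in b['rect']]; print(t,round(b['confidence'],2),r,np.round(np.nanmedian(w[r[1]:r[3]+1,r[0]:r[2]+1].reshape(-1,3),axis=0),3))
E
```

```text
8.55 [ 0.4435 -0.3403  0.2594] [ 3.124e+00  3.150e-01 -2.000e-03] [-0.3 -0.3 -0.6] 0.04195655671098655
[[ 0.2    0.943  0.266  0.517]
 [-0.98   0.192  0.056 -0.325]
 [ 0.002 -0.272  0.962  0.421]
 [ 0.     0.     0.     1.   ]]
w4 2105 ctr 457.2 -333.3 size [119.6  24.6] axis deg 11.9 ztop 0.0364
mat ((451.921875, -333.7599182128906), (141.1959228515625, 150.3472137451172), 12.019774436950684)
bearing 0.78 [190, 131, 217, 157] [ 0.453 -0.276  0.015]
bearing 0.73 [94, 189, 120, 215] [ 0.354 -0.166  0.01 ]
bearing 0.69 [114, 127, 140, 153] [ 0.439 -0.183  0.011]
bush 0.82 [288, 133, 309, 155] [ 0.478 -0.388  0.026]
new_mid 0.64 [237, 99, 262, 204] [ 0.459 -0.333  0.033]
```

View pics/w4.png

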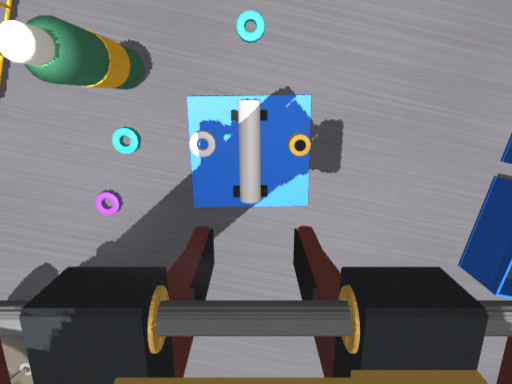

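The picture shows the bright new pin at (249,151) on its black saddles on the blue mat, with the real bearing at (202,144) and the bush at (299,145). The coloured rings are look-alikes. I move down over the pin.

Call:
send_rows([
  [[13, 7, -40], [0, 0, 0.006]],
  [[13, 7, -90], [0, 0, 0.006]],
  [[13, 7, -140], [0, 0, 0.006]],
  [[13, 7, -180], [0, 0, 0.006]],
  [[13, 7, -200], [0, 0, 0.006]],
])

```text
time: 9.25
tool_pos: [0.4591, -0.3246, 0.0559]
tool_rot: [-3.119, -0.343, 0.006]
contact_force: [0.1, -0.1, 0.1]
grip_width: 0.0422
```

Call:
send_rows([
  [[0, 0, 0], [0, 0, 0]],
  [[0, 0, 0], [0, 0, 0]],
])

```text
time: 9.45
tool_pos: [0.4609, -0.3271, 0.0601]
tool_rot: [-3.123, -0.341, -0.0]
contact_force: [0.0, 0.1, 0.9]
grip_width: 0.0424
```

Call:
send_rows([
  [[-4, -6, -10], [0, 0, -0.01]],
  [[-4, -6, -25], [0, 0, -0.01]],
  [[-4, -6, -40], [0, 0, -0.01]],
  [[-4, -6, -50], [0, 0, -0.01]],
  [[-4, -6, -50], [0, 0, -0.01]],
])

```text
time: 9.95
tool_pos: [0.4549, -0.3332, 0.0078]
tool_rot: [-3.123, -0.323, 0.004]
contact_force: [-1.0, -0.2, 0.8]
grip_width: 0.0421
```

Call:
send_rows([
  [[0, 0, 0], [0, 0, 0]],
  [[0, 0, 0], [0, 0, 0]],
  [[0, 0, 0], [0, 0, 0]],
  [[0, 0, 0], [0, 0, 0]],
], jaw=0.0, squeeze=35)

```text
time: 10.35
tool_pos: [0.4564, -0.3341, 0.0101]
tool_rot: [3.125, 0.323, 0.001]
contact_force: [0.1, -0.4, 0.1]
grip_width: 0.025
```

Call:
send_rows([
  [[0, 0, 12], [0, 0, 0]],
  [[0, 0, 55], [0, 0, 0]],
  [[0, 0, 105], [0, 0, 0]],
  [[0, 0, 155], [0, 0, 0]],
  [[0, 0, 205], [0, 0, 0]],
])

```text
time: 10.85
tool_pos: [0.4553, -0.3338, 0.2174]
tool_rot: [3.125, 0.322, 0.0]
contact_force: [1.8, -0.6, -2.3]
grip_width: 0.025
```

Call:
send_rows([
  [[5, 20, 45], [0, 0, 0.06]],
  [[12, 55, 80], [0, 0, 0.15]],
  [[22, 100, 85], [0, 0, 0.25]],
  [[32, 145, 85], [0, 0, 0.35]],
  [[42, 190, 85], [0, 0, 0.45]],
])

```text
time: 11.35
tool_pos: [0.4977, -0.1425, 0.3011]
tool_rot: [2.972, 1.016, 0.003]
contact_force: [0.2, 1.1, -2.2]
grip_width: 0.0253
```

Call:
send_rows([
  [[5, 45, 0], [0, 0, 0.1]],
  [[10, 90, 0], [0, 0, 0.2]],
  [[5, 135, 0], [0, 0, 0.3]],
  [[0, 180, 0], [0, 0, 0.4]],
  [[-10, 225, 0], [0, 0, 0.5]],
])

```text
time: 11.85
tool_pos: [0.4874, 0.0823, 0.3004]
tool_rot: [2.628, 1.72, 0.001]
contact_force: [-0.4, -0.6, -2.2]
grip_width: 0.0254
```

Call:
send_rows([
  [[-15, 45, 0], [0, 0, 0.1]],
  [[-30, 90, 0], [0, 0, 0.2]],
  [[-45, 135, 0], [0, 0, 0.3]],
  [[-55, 180, 0], [0, 0, 0.4]],
  [[-57, 220, 0], [0, 0, 0.47]],
])

```text
time: 12.35
tool_pos: [0.4292, 0.3028, 0.3006]
tool_rot: [2.153, 2.287, 0.001]
contact_force: [1.4, -0.5, -2.1]
grip_width: 0.0251
```

Call:
send_rows([
  [[0, 8, 0], [0, 0, 0.02]],
  [[0, 16, 0], [0, 0, 0.022]],
  [[0, 16, 0], [0, 0, 0.022]],
])

```text
time: 12.65
tool_pos: [0.4311, 0.3166, 0.2998]
tool_rot: [2.135, 2.304, -0.0]
contact_force: [0.3, -0.2, -2.9]
grip_width: 0.0251
```

```bash
python3 wl.py w5; python3 - <<'E'
from pin import *
w=np.load('w5.npy')
s=manip.get_state(); x,y,z=s['tool_pos']; r=s['tool_rot']; print('yaw', 2*np.arctan2(r[1],r[0])-np.pi/2, np.round(s['tool_pos'],4))
for X in (.488,.544): fit('w5',X,.324,.075,ang=np.deg2rad(94.6),half=.02)
# saddles of free groove
hsv=cv2.cvtColor(cv2.imread('pics/w5.png'),cv2.COLOR_BGR2HSV)
q=w[(w[...,2]>.05)&(w[...,2]<.0795)&(hsv[...,1]<60)]; q=q[np.hypot(q[:,0]-.488,q[:,1]-.322)<.12]
a=np.deg2rad(4.5); u=(q[:,0]-.488)*np.cos(a)+(q[:,1]-.322)*np.sin(a); t=-(q[:,0]-.488)*np.sin(a)+(q[:,1]-.322)*np.cos(a)
for lo,hi in((-.09,-.03),(-.03,-.015)):
    k=(u>lo)&(u<hi); print(np.histogram(t[k]*1000,bins=np.arange(-60,61,5))[0])
for t0 in(-.042,.042):
    k=(abs(t-t0)<.006)&(u<-.02)&(q[:,2]>.073); print(np.histogram(u[k]*1000,bins=np.arange(-90,-15,5))[0])
# held pin: points near z tool+.03
p=w[np.isfinite(w[...,0])&(abs(w[...,2]-(z+.02))<.02)]; p=p[np.hypot(p[:,0]-x,p[:,1]-y)<.1]; print(len(p)); print(np.percentile(p,[1,50,99],axis=0).round(3) if len(p) else '')
E
```

```text
12.65 [0.4311 0.3166 0.2998] [ 2.135  2.304 -0.   ] [ 0.3 -0.2 -2.9] 0.025125258401953225
[[ 0.997 -0.073 -0.021  0.426]
 [ 0.076  0.96   0.27   0.391]
 [ 0.    -0.271  0.963  0.462]
 [ 0.     0.     0.     1.   ]]
yaw 0.07477583046149672 [0.4314 0.3158 0.2997]
w5 2196 ctr 488.1 326.5 size [ 24.6 120.5] axis deg 94.6 ztop 0.0883
w5 2165 ctr 544.4 323.8 size [ 25.  119.8] axis deg 94.7 ztop 0.0883
[  0   0   0   0   0   0   0   0   0   0   0   0   0   0   0   0   0   0
   0  43 202 141   0   0]
[ 0  0  6 29 36  0  0  0  0  0  0  0  0  0  0  0  0  0  0 17 50 29  0  0]
[ 0  0  0  0  0  0  0  0  0  0  0  0  0 23]
[ 0  4 31 24  0  0  0  0  0  0 27 30  3 41]
12726
[[0.411 0.259 0.306]
 [0.431 0.33  0.324]
 [0.451 0.377 0.338]]
```

View pics/w5.png

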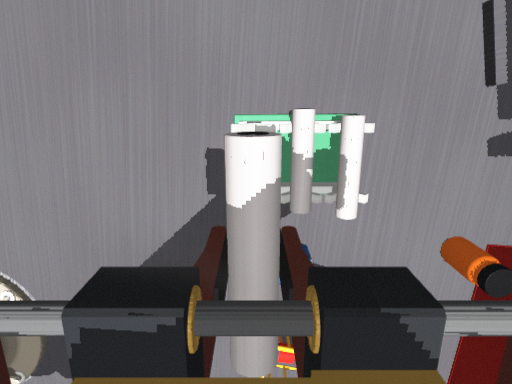

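The held pin at (253,250) is aligned with the free left groove, and both good pins are in place at (302,160) and (351,168). Next I lower it.

Call:
send_rows([
  [[1, 0, -45], [0, 0, 0.005]],
  [[1, 0, -90], [0, 0, 0.005]],
  [[1, 0, -135], [0, 0, 0.005]],
  [[1, 0, -170], [0, 0, 0.005]],
  [[1, 0, -190], [0, 0, 0.005]],
])

```text
time: 13.2
tool_pos: [0.4315, 0.3137, 0.107]
tool_rot: [2.132, 2.307, -0.007]
contact_force: [0.1, -0.4, -2.1]
grip_width: 0.0252
```

Call:
send_rows([
  [[0, 0, -10], [0, 0, 0]],
  [[0, 0, -20], [0, 0, 0]],
  [[0, 0, -25], [0, 0, 0]],
  [[0, 0, -25], [0, 0, 0]],
  [[0, 0, -25], [0, 0, 0]],
])

```text
time: 13.7
tool_pos: [0.4326, 0.3174, 0.0855]
tool_rot: [2.129, 2.31, 0.002]
contact_force: [-0.0, 0.9, -2.0]
grip_width: 0.0254
```

Call:
send_rows([
  [[0, -1, -6], [0, 0, 0]],
  [[0, -1, -12], [0, 0, 0]],
  [[0, -1, -17], [0, 0, 0]],
  [[0, -1, -21], [0, 0, 0]],
  [[0, -1, -22], [0, 0, 0]],
])

```text
time: 14.2
tool_pos: [0.4318, 0.3158, 0.0622]
tool_rot: [-2.129, -2.31, 0.001]
contact_force: [-0.9, -0.6, 2.9]
grip_width: 0.0254
```

Call:
send_rows([
  [[0, 0, -2], [0, 0, 0]],
  [[0, 0, -2], [0, 0, 0]],
])

```text
time: 14.4
tool_pos: [0.4319, 0.3159, 0.0619]
tool_rot: [2.129, 2.31, -0.001]
contact_force: [-3.7, -2.9, 13.2]
grip_width: 0.0253
```

The upward force of 13 N shows the pin is seated, so I release it gently and go up.

Call:
send_rows([
  [[0, 0, 1], [0, 0, 0]],
  [[0, 0, 1], [0, 0, 0]],
  [[0, 0, 1], [0, 0, 0]],
  [[0, 0, 1], [0, 0, 0]],
  [[0, 0, 1], [0, 0, 0]],
], jaw=0.45)

```text
time: 14.9
tool_pos: [0.432, 0.316, 0.0615]
tool_rot: [-2.129, -2.311, 0.0]
contact_force: [-0.4, 0.0, 0.1]
grip_width: 0.0395
```

Call:
send_rows([
  [[0, 0, 20], [0, 0, 0]],
  [[0, 0, 60], [0, 0, 0]],
  [[0, 0, 110], [0, 0, 0]],
  [[0, 0, 160], [0, 0, 0]],
  [[0, 0, 210], [0, 0, 0]],
])

```text
time: 15.4
tool_pos: [0.4316, 0.3157, 0.2736]
tool_rot: [-2.128, -2.311, 0.0]
contact_force: [0.5, -0.1, 0.0]
grip_width: 0.0397
```

Call:
send_rows([
  [[0, 0, 15], [0, 0, 0]],
  [[0, 0, 25], [0, 0, 0]],
  [[0, 0, 25], [0, 0, 0]],
])

```text
time: 15.7
tool_pos: [0.4322, 0.3161, 0.2972]
tool_rot: [2.128, 2.31, 0.002]
contact_force: [0.2, -0.3, 0.0]
grip_width: 0.0399
```

```bash
python3 wl.py w6; python3 - <<'E'
from pin import *
for X in (.432,.488,.544): fit('w6',X,.324+(X-.488)*.07,.075,ang=np.deg2rad(94.6),half=.02)
img,w=cloud('scene'); cv2.imwrite('pics/f.png',np.hstack([cv2.resize(cv2.imread('pics/w6.png'),(400,300)),cv2.resize(img[120:300,180:420],(400,300))]))
E
```

```text
15.7 [0.4322 0.3161 0.2972] [2.128e+00 2.310e+00 2.000e-03] [ 0.2 -0.3  0. ] 0.03993732138389773
[[ 0.997 -0.079 -0.023  0.427]
 [ 0.082  0.96   0.268  0.39 ]
 [ 0.001 -0.269  0.963  0.459]
 [ 0.     0.     0.     1.   ]]
w6 2177 ctr 432.9 316.8 size [ 24.5 120.3] axis deg 94.6 ztop 0.0883
w6 2224 ctr 488.0 326.7 size [ 24.7 120.3] axis deg 94.7 ztop 0.0883
w6 2187 ctr 544.3 324.0 size [ 25.2 120.2] axis deg 94.7 ztop 0.0882
```

View pics/f.png

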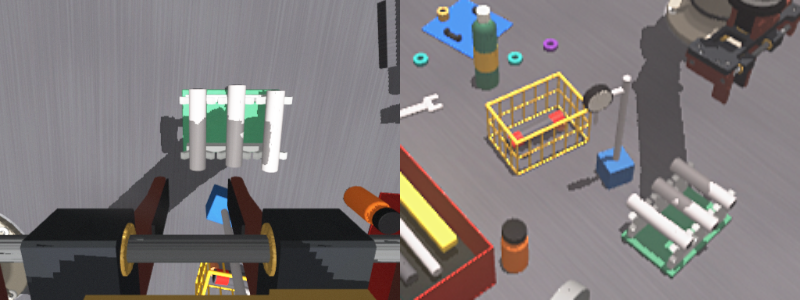

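The new pin is seated at (432.9, 316.8) mm, about 1 mm from the centre of the groove, with its top at the same height as the good pins. The good pins have not moved, and the worn pin lies in the basket. I hand the job in.

```bash
python3 -c "
from station import manip
print(manip.job_done())"
```

```text
the job is handed in; nothing more can be done
None
```

The job is done and handed in at about 16 s of the 64 s allowed; no verdict was reported.

- **Worn pin:** I took the red-banded pin from the groove nearest the robot and released it in the yellow basket. It lies flat along the basket's x axis, about 6 mm off centre along x. Its axis is roughly 30 mm high, below the rim, and it seems to rest on the clutter in the basket.
- **New pin:** I set it down in the free groove, with about 13 N of contact force before release. The last measurement puts it about 1 mm from the groove centre both along and across. Its axis is at 94.6° against about 94.5–94.7° for the rack, and its top is at 88.3 mm, level with the good pins.
- **Good pins:** They read within 0.5 mm of where they were at the start.
- **Bystanders:** In the last picture the spray can, gauge, jar and bush look undisturbed. The wrench was only partly in view, and I did not measure any of these again. The bearing was hidden in that picture, and I last saw it in place just before grasping the new pin. The force readings gave no sign of contact with anything besides the pins and the groove saddles.

None of the checks I made failed or disagreed. I viewed 8 pictures.

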